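Put the sieve brush away in the bench drawer

ROBOT

A 7-joint arm with a two-finger parallel gripper is mounted at the origin on a cart in front of the work surface, level with it; the furniture and walls round the work are solid. World frame = base frame: x ahead of the robot, y to its left, z up, the work surface at z = 0. Lengths are in m, angles in degrees, forces in N, time in s.
With the tool pointing down it reaches from about 0.35 to 0.775 m from the base axis. Payload 3.1 kg.
Tool frame: the origin (TCP) lies on the centre line of the jaws, within the pads' length; the fingertips stand 17 mm ahead of it and the grasp point (between the pads) lies 2 mm behind it (robot.tip_reach is the distance from the TCP to the fingertips, in m); z points along the fingers, y is the direction in which the jaws open and shut (so a half turn about z gives the same grasp; the last joint's range is limited). The gripper opens to 85 mm and grips with 20 to 120 N. Pads are 22 mm wide; open, the fingers measure 114 mm over their backs; the gripper's body (76 mm by 85 mm) begins 54 mm behind the grasp point. The pads swing forward as they close: fully open they stand 13 mm farther back than shut.
Start: joints at [73.413, 17.813, 0.802, 86.603, -0.252, 75.585, -1.558], TCP at [0.135, -0.533, 0.248] pointing down, gripper open.
Joint ranges: [-154.91, 154.91], [-16.99, 109.72], [-72.82, 74.43], [7.12, 147.25], [-82.49, 262.49], [11.32, 116.49], [-174.64, 174.64]. Speed limits (degrees/s): [159.86, 159.86, 180, 180, 180, 180, 180].

INTERFACE

Orientations are given as [roll, pitch, yaw] about the fixed x, y, z axes, in that order (R = Rz(yaw) Ry(pitch) Rx(roll)).
In Python, from station import robot, fingers, vision, workorder, recognise gives the robot as it stands. Calls block until the motion is done:
- robot.move_to(position, orientation): joint-space move of the TCP to a pose.
- robot.line_to(position, orientation=None, velocity=0.15, f_stop=None): straight line of the TCP; orientation=None keeps the orientation; velocity is the mean speed in m/s. With f_stop (N) it stops when the force on the tool has changed by that much, and returns True; else False.
- robot.move_j(angles): joint-space move.
- fingers.gripper_to(opening, force=None): opening from 0.0 (shut) to 1.0 (fully open); force is the grip in N (None keeps the last); returns when the fingers have stopped.
- robot.pause(seconds).
- robot.inverse_kinematics(position, orientation): joint angles nearest the present ones, or None.
- vision.grab_frame(name): name is "scene" or "top" or "wrist"; returns the picture (400x640x3 uint8, red, green, blue); there is no depth.
- vision.calibration(name): a dict with "mtx" (3x3 intrinsics, pixels), "extrinsics" (4x4, takes a point from world to camera coordinates); the wrist camera has in their place "T_tool_cam" (4x4, takes a point from camera to tool coordinates, whose origin is the TCP and whose axes are the flange's). Camera axes: x right, y up, looking along -z (the intrinsics and any distortion apply to the point x, -y, -z); pixel columns grow to the right and rows downward; lengths in m; the calibration is good to about 2 mm. A picture is of the moment at which its call begins: read the wrist's pose just before it. calibration takes no time and is no camera call.
A pose or a line that the arm cannot do raises robot.PlanningError and nothing moves.
- workorder.close_job(): hands the job in, once; it reports no verdict.
Trained networks look in the newest picture that a camera, given by its name, has taken for a name from the list of things; names that differ only in an ending like _2 or _b are one class to them, and where a whole thing is asked for, a point or a joint stands for the part that bears it (a point fixed in the world has none). Each returns a list of dicts, best first, with "p" (0 to 1); they miss things now and then, are a little off and sometimes report something else, mostly with a low value. They report only what shows in the picture. A call takes as long as a camera call.
- recognise(label, camera): "rect" ([centre column, centre row, width, height] in pixels, round what is visible of it).
Readings, each from a call of its own:
- robot.current_time_s(): time.
- robot.current_joint_positions(): joint angles.
- robot.current_dq(): joint speeds.
- robot.current_joint_torque(): joint torques, N m.
- robot.current_tool_pos(): TCP position.
- robot.current_eef_rot(): TCP orientation.
- robot.current_contact_force(): force on the tool from outside, world axes, zero at the start.
- robot.current_torque(): the same for the moment, N m.
- robot.current_finger_gap(): opening from 0.0 (shut) to 1.0 (fully open).
Only numpy, scipy, OpenCV 4.12 (cv2) and the standard library are available. Lean on these libraries where they do the work, as an engineer would, in place of code of your own. Each camera call takes 0.05 s, during which the arm holds its last target.

TASK

Put the sieve brush that lies on top of the low grey drawer unit away: pull the unit's drawer open by its bar handle, lay the brush flat on the drawer floor, crosswise in the free space in front of the scoop, and then push the drawer fully shut without slamming it. The scoop stays in the drawer; leave the marker pen on top of the unit and the tin beside the unit where they are.

Things in the scene. Friction and masses are not known exactly. Their poses are not given: they have to be found in the camera images.
- drawer_unit: Low grey steel drawer unit, 235 deep (x), 250 wide (y), 75 mm high, fixed to the table, turned about z by up to 0.2 rad. Origin: centre of its underside, on the table; x points from front to back, z up. Its one drawer slides out of the front along the unit's -x; the unit's front edge is 117 mm from the origin. Its top is a flat plate.
- drawer (a joint): Opening of the drawer in m: 0 = shut, 0.12 = fully out against its stop. It starts shut or up to 12 mm ajar, slides with about 2.5 N friction (plus 8 N per m/s) and stays where it is left.
- drawer_handle (a point): Middle of the drawer's bar handle: level round bar, 10 mm thick, 120 mm long, parallel to the unit's y, 60 mm above the table, on a post at each end. Its centre line is 50 mm in front of the drawer's front plate (45 mm clear gap, open from above and below). Moves with the drawer; axes as the unit's.
- drawer_floor (a point): Centre of the drawer's inner floor, on its upper face, 18 mm above the table; moves with the drawer; axes as the unit's. Inside: 193 mm in x (+-96), 224 mm in y (+-112), walls 40 mm high. The handle is 152 mm from here along -x. 13 mm of room between wall tops and the unit's top. Drawer fully out: floor from x = -96 to +23 mm is uncovered; the scoop lies behind x = 0.
- brush_mid (a point): Centre, half-way up (9 mm above its underside), of the sieve brush lying on the unit's top (underside 75 mm above the table): 165 mm long (its y), 40 wide (x), 18 high (z up). Wooden handle at y = -13 to +82 mm, 13 mm wide, 18 high; bristle head along -y to -83 mm, 34 wide, 13 high. About 60 g, balances near here. Its handle points to the unit's front, within 0.2 rad.
- scoop_mid (a point): Middle of the aluminium hand scoop, 52 x 170 x 32 mm (long in its own y), lying crosswise at the back of the drawer, 16 mm above its underside. Stays in the drawer.
- marker_pen: Black and silver marker pen, 16 x 142 x 18 mm, long in its own y, lying on the unit's top beside the brush, about 100 mm from it, to its left or right. Origin at the centre of its underside. Leave it alone.
- moisture_tin: Round aluminium tin with lid, 64 mm across, 30 mm high, standing on the table just left of the unit. Origin at the centre of its underside. Leave it alone.

How it is judged (in metres and radians):
On the way, in this order (a step that is already met when the one before it is completed fails the run):
1. the drawer is pulled open by more than 60 mm (value of joint drawer above 0.06 m), for 0.2 s.
2. the brush lies on the floor of the open drawer, released (value of joint drawer above 0.04 m and z of brush_mid in the frame of drawer_floor between 0 and 0.02 m and x of brush_mid in the frame of drawer_floor between -0.096 and 0.096 m and y of brush_mid in the frame of drawer_floor between -0.112 and 0.112 m and contact force between sieve_brush and the fingers below 0.1 N), for 0.2 s.
At the end, for the whole second after the job is handed in: The drawer is shut to within 8 mm; the brush lies at rest, flat (within 0.2 rad) on the drawer floor (its centre less than 20 mm above the floor, so not on the scoop or a wall) inside the drawer; the scoop still lies in the drawer (value of joint drawer below 0.008 m and z of brush_mid in the frame of drawer_floor between 0 and 0.02 m and x of brush_mid in the frame of drawer_floor between -0.096 and 0.096 m and y of brush_mid in the frame of drawer_floor between -0.112 and 0.112 m and angle between brush_mid's own z axis and vertical below 0.2 rad and linear speed of sieve_brush below 0.02 m/s and z of scoop_mid in the frame of drawer_floor below 0.03 m and x of scoop_mid in the frame of drawer_floor between -0.096 and 0.096 m and horizontal distance between scoop_mid and drawer_floor below 0.12 m); the robot touches nothing.
It fails at once if the drawer is slammed shut (faster than 0.4 m/s) (velocity of joint drawer below -0.4 m/s).
It fails at once if the marker pen is moved by more than 30 mm (distance of marker_pen from where it was at the start of the episode above 0.03 m).
It fails at once if the tin beside the unit is moved by more than 30 mm (distance of moisture_tin from where it was at the start of the episode above 0.03 m).
It also fails if it takes over 64 s, if anything falls off the work surface, if the arm or the gripper's body presses on something with over 40 N, if the wrist force passes 120 N, or if a joint passes its speed limit or range.

## Working session

There is one attempt and no reset: what is moved stays moved. The work goes in short steps, each a Python script; the robot and the scene stay as the last script left them, time stands still between calls to the robot, and variables do not carry over. Pictures are saved under pics/ and viewed, and the job is handed in when it is done.

```bash
ls; mkdir -p pics; python3 - <<'E'
from station import robot, fingers, vision, workorder, recognise
import cv2, numpy as np
np.set_printoptions(precision=4,suppress=True)
print(robot.current_time_s(), robot.tip_reach)
for c in ["scene","top","wrist"]:
    im=vision.grab_frame(c); cv2.imwrite(f"pics/{c}0.png",im[:,:,::-1])
    k=vision.calibration(c); print(c,{a:np.array(b) for a,b in k.items()})
    for l in ["drawer_unit","drawer_handle","brush_mid","marker_pen","moisture_tin","scoop_mid"]:
        if c!="wrist": print(l,[(np.round(r["rect"],1).tolist(),round(r["p"],2)) for r in recognise(l,c)][:2])
print(robot.current_time_s())
E
```

```text
pics
0.0 0.017
scene {'mtx': array([[501.9349,   0.    , 311.7126],
       [  0.    , 501.9349, 193.5905],
       [  0.    ,   0.    ,   1.    ]]), 'extrinsics': array([[-0.6221, -0.7828, -0.0133,  0.5756],
       [ 0.5223, -0.4276,  0.7378, -0.2636],
       [-0.5832,  0.452 ,  0.6749, -0.6613],
       [ 0.    ,  0.    ,  0.    ,  1.    ]])}
drawer_unit []
drawer_handle [([365.4, 211.8, 104.5, 85.9], 0.65)]
brush_mid [([300.2, 174.6, 65.3, 43.9], 0.77), ([365.9, 213.2, 100.5, 87.6], 0.46)]
marker_pen [([340.6, 146.4, 49.9, 41.8], 0.97)]
moisture_tin [([264.4, 257.4, 33.7, 37.4], 0.9)]
scoop_mid [([339.8, 146.6, 52.9, 41.9], 0.26)]
top {'mtx': array([[455.8463,   0.    , 321.1621],
       [  0.    , 455.8463, 202.9283],
       [  0.    ,   0.    ,   1.    ]]), 'extrinsics': array([[-0.0084, -0.9998,  0.0194,  0.2442],
       [ 0.9955, -0.0065,  0.0947, -0.6085],
       [-0.0946,  0.0201,  0.9953, -0.9005],
       [ 0.    ,  0.    ,  0.    ,  1.    ]])}
drawer_unit [([349.2, 188.8, 141.1, 158.4], 0.96), ([261.4, 220.1, 32.1, 33.9], 0.59)]
drawer_handle [([354.4, 250.4, 120.9, 38.0], 0.91)]
brush_mid [([318.8, 175.6, 28.5, 82.1], 0.58)]
marker_pen [([373.9, 172.2, 9.8, 71.7], 0.85)]
moisture_tin [([260.4, 219.5, 30.0, 29.4], 0.57)]
scoop_mid []
wrist {'mtx': array([[281.6857,   0.    , 323.4992],
       [  0.    , 281.6857, 199.6504],
       [  0.    ,   0.    ,   1.    ]]), 'T_tool_cam': array([[-0.0008,  0.9624,  0.2716,  0.0688],
       [ 1.    ,  0.0007,  0.0005,  0.0005],
       [ 0.0003,  0.2716, -0.9624, -0.1261],
       [ 0.    ,  0.    ,  0.    ,  1.    ]])}
0.75
```

View pics/scene0.png

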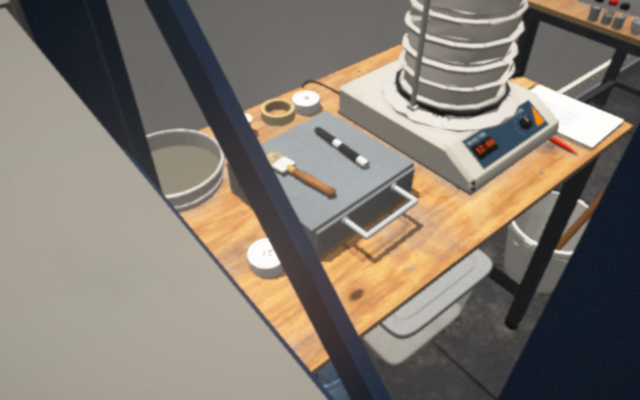

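View pics/top0.png

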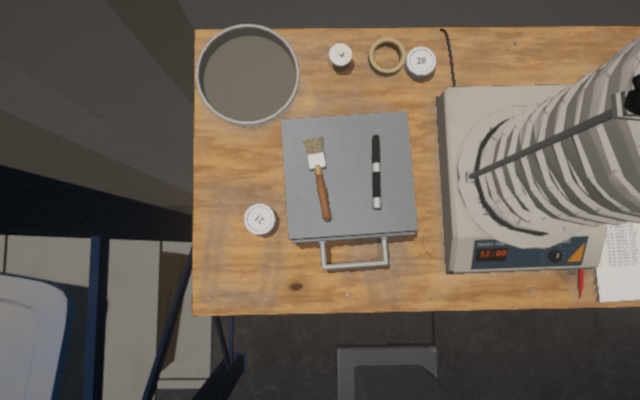

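```bash
python3 - <<'E'
import cv2
a=cv2.imread("pics/top0.png")[90:290,220:470]; cv2.imwrite("pics/top0z.png",cv2.resize(a,None,fx=3,fy=3,interpolation=cv2.INTER_CUBIC))
E
```

```text
(no output)
```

View pics/top0z.png

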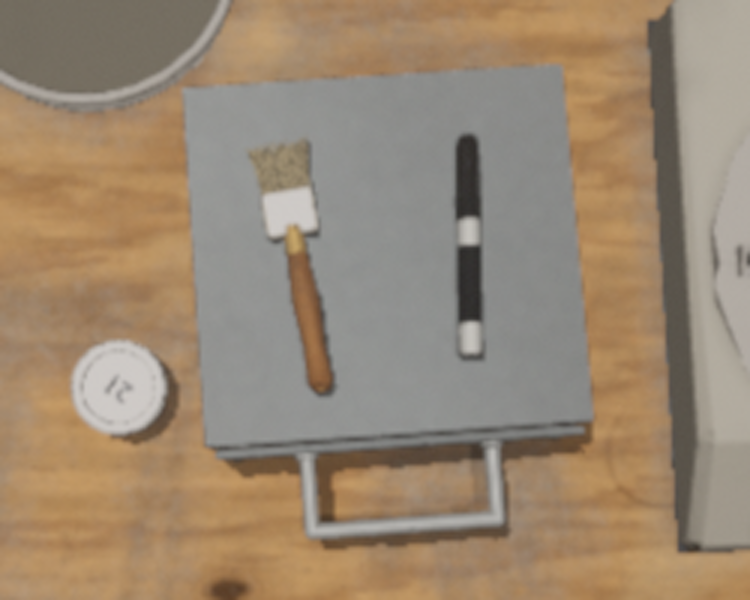

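The top view shows the unit with corners at about (281,119), (407,112), (417,232) and (289,239). The bar runs from (324,267) to (388,263). The brush has its bristles at about (313,142) and its handle end at (327,219). The pen is at 376,172 and the tin at 260,219. Next I'll convert these to world coordinates.

```bash
cat > h.py <<'E'
from station import robot, fingers, vision, workorder, recognise
import cv2, numpy as np
from scipy.spatial.transform import Rotation as Rn
np.set_printoptions(precision=4,suppress=True)
def rotm(rpy): return Rn.from_euler('xyz',rpy,degrees=True).as_matrix()
def wristT():
    T=np.eye(4); T[:3,:3]=rotm(robot.current_eef_rot()); T[:3,3]=robot.current_tool_pos()
    return T@np.array(vision.calibration("wrist")["T_tool_cam"])
def fixT(c): return np.linalg.inv(np.array(vision.calibration(c)["extrinsics"]))
def ray(c,uv,T=None):
    T=fixT(c) if T is None else T
    k=vision.calibration(c); K=np.array(k["mtx"]); d=np.array(k.get("dist",k.get("distortion",np.zeros(5))))
    n=cv2.undistortPoints(np.array([[uv]],float),K,d)[0,0]
    v=T[:3,:3]@np.array([n[0],-n[1],-1]); return T[:3,3],v/np.linalg.norm(v)
def onz(c,uv,z,T=None):
    o,v=ray(c,uv,T); return o+v*(z-o[2])/v[2]
def tri(rays):
    A=sum(np.eye(3)-np.outer(v,v) for o,v in rays); b=sum((np.eye(3)-np.outer(v,v))@o for o,v in rays)
    p=np.linalg.solve(A,b); return p,[round(float(np.linalg.norm((np.eye(3)-np.outer(v,v))@(p-o))),4) for o,v in rays]
def proj(c,P,T=None):
    T=fixT(c) if T is None else T
    q=np.linalg.inv(T)@np.append(P,1); K=np.array(vision.calibration(c)["mtx"])
    return K[0,0]*q[0]/-q[2]+K[0,2], K[1,1]*-q[1]/-q[2]+K[1,2]
def save(im,n): cv2.imwrite(f"pics/{n}.png",im[:,:,::-1])
E
python3 - <<'E'
from h import *
z=lambda u,v:(220+(u+.5)/3-.5, 90+(v+.5)/3-.5)
for n,p,h in [("c_bl",(184,88),.075),("c_br",(562,65),.075),("c_fr",(592,425),.075),("c_fl",(207,447),.075),("barL",(313,530),.06),("barR",(503,520),.06),("br_bristle",(280,143),.086),("br_end",(322,392),.086),("pen1",(467,135),.085),("pen2",(470,355),.085),("tin",(120,388),.03)]:
    print(n,onz("top",z(*p),h))
for p in [(0.42,0.1),(0.36,.1),(0.34,.1),(.32,.1)]:
  for t in (0,20,-20):
    print(p,t,[ robot.inverse_kinematics([*p,.08],[180,t,y]) is not None for y in(0,90,-90,180)])
E
```

```text
c_bl [0.7712 0.3179 0.075 ]
c_br [0.786  0.0698 0.075 ]
c_fr [0.5496 0.0567 0.075 ]
c_fl [0.5375 0.3033 0.075 ]
barL [0.4839 0.2359 0.06  ]
barR [0.4892 0.1128 0.06  ]
br_bristle [0.7318 0.2555 0.086 ]
br_end [0.5714 0.23   0.086 ]
pen1 [0.7368 0.1348 0.085 ]
pen2 [0.5943 0.1357 0.085 ]
tin [0.5783 0.3638 0.03  ]
(0.42, 0.1) 0 [True, True, True, True]
(0.42, 0.1) 20 [True, True, True, True]
(0.42, 0.1) -20 [True, True, True, True]
(0.36, 0.1) 0 [True, True, True, True]
(0.36, 0.1) 20 [True, True, True, True]
(0.36, 0.1) -20 [True, True, True, True]
(0.34, 0.1) 0 [True, True, True, True]
(0.34, 0.1) 20 [True, True, True, True]
(0.34, 0.1) -20 [True, True, True, True]
(0.32, 0.1) 0 [True, True, True, True]
(0.32, 0.1) 20 [True, True, True, True]
(0.32, 0.1) -20 [True, True, True, True]
```

Unit: yaw ≈ +3.1°, top measures 0.236 × 0.247 m, which matches the stated size, and its origin is near (0.661, 0.187). The tall shaker stands between the start pose and the unit, so I'll swing round close to the base and then measure with the wrist camera from two places.

```bash
python3 - <<'E'
from h import *
print(robot.current_eef_rot())
j0=np.array(robot.current_joint_positions())
for p,o in [((0.10,-.40,.32),robot.current_eef_rot()),((0.38,0.05,.34),[180,0,3]),((0.5,0.2,.30),[180,0,3]),((0.487,0.174,.062),[180,0,93]),((0.487,0.174,.062),[180,0,-87]),((0.37,0.168,.062),[180,0,93]),((0.37,0.168,.062),[180,0,-87]),((.652,.243,.094),[180,0,9]),((.652,.243,.094),[180,0,-171]),((.45,.17,.04),[180,0,93]),((.45,.17,.04),[180,0,-87])]:
    j=robot.inverse_kinematics(p,o); print(p,o,None if j is None else np.array(j))
E
```

```text
[179.9965   0.0026  14.2027]
(0.1, -0.4, 0.32) [179.9965   0.0026  14.2027] [73.2701 -0.2878  0.3198 97.8531  0.0044 82.4313 -2.2081]
(0.38, 0.05, 0.34) [180, 0, 3] [ 39.8667  -3.9252 -46.0587  97.3979  -2.8347  85.3338 -92.894 ]
(0.5, 0.2, 0.3) [180, 0, 3] [  17.5721   25.0613  -59.997    81.2371   21.5778   85.9092 -128.5293]
(0.487, 0.174, 0.062) [180, 0, 93] [ 17.9686  36.3913 -54.9539 104.0629  34.8306  58.2589 -48.0701]
(0.487, 0.174, 0.062) [180, 0, -87] [ 21.6524  40.1124 -61.7672 103.9517  40.3254  61.3025 127.5485]
(0.37, 0.168, 0.062) [180, 0, 93] [ 11.5361  19.6399 -45.0739 120.4717  18.9935  46.9854 -42.0357]
(0.37, 0.168, 0.062) [180, 0, -87] [ -78.4257   23.9963   63.6949  123.3357  -28.7608   49.2609 -174.1366]
(0.652, 0.243, 0.094) [180, 0, 9] [   0.7362   47.9812  -42.7362   70.8386   31.8551   72.7987 -122.4113]
(0.652, 0.243, 0.094) [180, 0, -171] [  9.4473  58.1118 -67.0619  70.4121  52.1041  82.2608  47.3305]
(0.45, 0.17, 0.04) [180, 0, 93] [ 14.9936  32.3533 -49.4152 110.6885  31.343   51.3809 -47.4195]
(0.45, 0.17, 0.04) [180, 0, -87] [ 22.4522  38.7267 -61.7441 110.471   41.2985  56.612  124.2153]
```

```bash
python3 - <<'E'
from h import *
robot.move_to((0.10,-.40,.32),robot.current_eef_rot())
j=np.array(robot.current_joint_positions()); 
print(j); j[0]=-18; robot.move_j(j.tolist())
print(robot.current_tool_pos(),robot.current_eef_rot(),robot.current_time_s())
for i,(p,o) in enumerate([((0.47,0.20,.30),[180,0,93]),((0.53,0.22,.27),[180,0,93])]):
    print(robot.inverse_kinematics(p,o))
    robot.move_to(p,o); robot.pause(.2)
    T=wristT(); np.save(f"T{i+1}.npy",T); im=vision.grab_frame("wrist"); save(im,f"w{i+1}")
    for l in ["drawer_handle","brush_mid","marker_pen"]: print(l,[(np.round(r["rect"],1).tolist(),round(r["p"],2)) for r in recognise(l,"wrist")][:1])
print(robot.current_time_s())
E
```

```text
[73.2696 -0.2993  0.3227 97.8485  0.0032 82.3564 -2.2074]
[0.3985 0.1078 0.32  ] [179.9203   0.0256 105.3241] 3.5333
[-22.1943  12.0047  -3.3917  86.9155   0.7137  81.1008 -22.6224]
drawer_handle []
brush_mid [([477.4, 143.4, 137.3, 38.0], 0.85)]
marker_pen [([470.0, 233.1, 112.5, 11.7], 0.81)]
[-22.1488  20.1769  -2.9217  80.3177   1.0244  79.5312 -22.0777]
drawer_handle [([307.2, 202.6, 54.9, 188.6], 0.89)]
brush_mid [([433.9, 162.4, 146.3, 43.2], 0.79)]
marker_pen [([430.1, 257.6, 121.6, 16.1], 0.62)]
5.2583
```

View pics/w1.png

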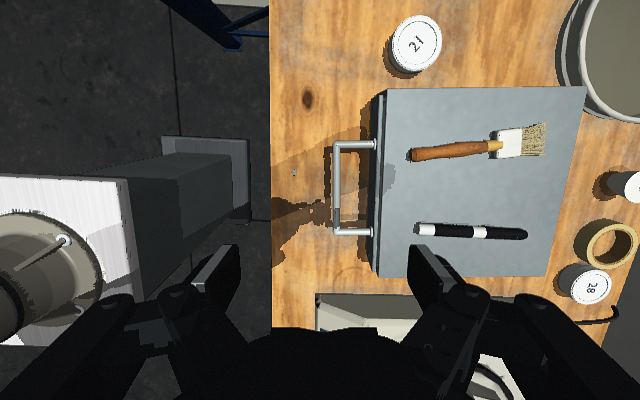

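View pics/w2.png

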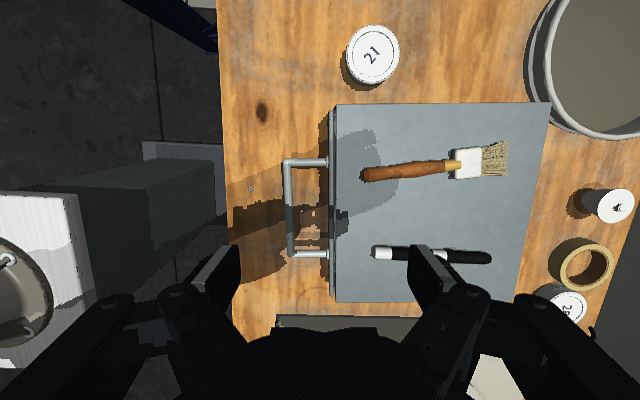

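The wrist views show the bar at about (337, 144–234) in w1 and (289, 161–254) in w2. The brush runs from (410,156) to (546,140) in w1 and from (362,174) to (508,158) in w2. I'll zoom in for finer pixels.

```bash
python3 - <<'E'
import cv2, numpy as np
a=cv2.imread("pics/w1.png")[110:260,320:560]; b=cv2.imread("pics/w2.png")[120:270,275:515]
f=lambda x:cv2.resize(x,None,fx=3,fy=3,interpolation=cv2.INTER_CUBIC)[:, :]
cv2.imwrite("pics/w1z.png",f(a)); cv2.imwrite("pics/w2z.png",f(b))
E
```

```text
(no output)
```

View pics/w1z.png

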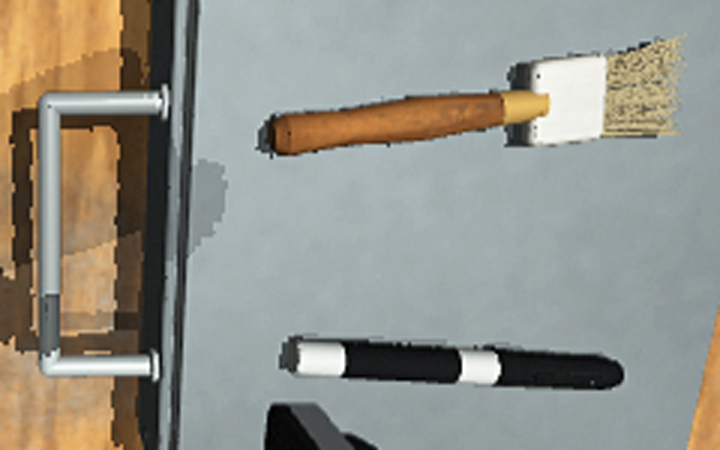

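View pics/w2z.png

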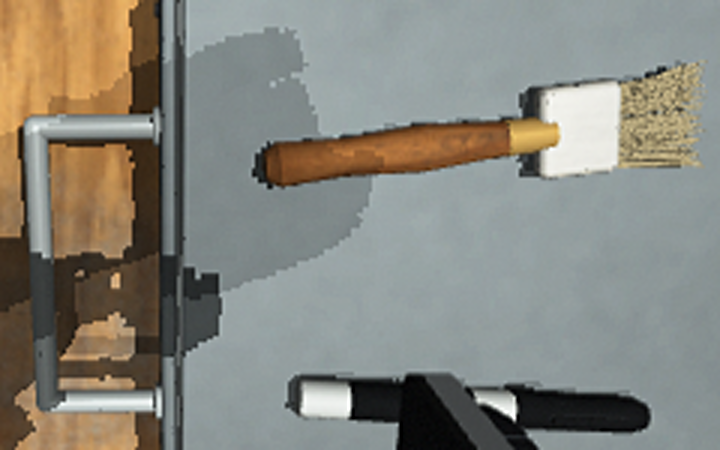

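```bash
python3 - <<'E'
from h import *
T1,T2=np.load("T1.npy"),np.load("T2.npy")
f=lambda o,p:(o[0]+(p[0]+.5)/3-.5,o[1]+(p[1]+.5)/3-.5)
pts={"barL":((48,104),(37,129),(313,530)),"barR":((50,367),(47,402),(503,520)),"hEnd":((272,135),(264,165),(322,391)),"neck":((505,109),(512,138),(293,250)),"brist":((684,86),(700,114),(280,143))}
for n,(a,b,c) in pts.items():
    r=[ray("wrist",f((320,110),a),T1),ray("wrist",f((275,120),b),T2),ray("top",f((220,90),c))]
    print(n,"all",*tri(r),"w1w2",tri(r[:2])[0],"w1top",tri([r[0],r[2]])[0])
    print("   at plane",[x for x in ( o+v*((.06 if n[:3]=="bar" else .088)-o[2])/v[2] for o,v in r)])
E
```

```text
barL all [0.4841 0.2363 0.0521] [0.0009, 0.0003, 0.0008] w1w2 [0.4845 0.237  0.0553] w1top [0.484  0.2364 0.052 ]
   at plane [array([0.4841, 0.2378, 0.06  ]), array([0.4852, 0.2373, 0.06  ]), array([0.4839, 0.2359, 0.06  ])]
barR all [0.4908 0.1122 0.0497] [0.0024, 0.0003, 0.0023] w1w2 [0.492  0.1188 0.0629] w1top [0.4909 0.1121 0.0497]
   at plane [array([0.4923, 0.1174, 0.06  ]), array([0.4916, 0.1176, 0.06  ]), array([0.4892, 0.1128, 0.06  ])]
hEnd all [0.5729 0.2314 0.0859] [0.0008, 0.0008, 0.0016] w1w2 [0.5732 0.2321 0.0862] w1top [0.5722 0.2312 0.0886]
   at plane [array([0.5727, 0.2322, 0.088 ]), array([0.5729, 0.2324, 0.088 ]), array([0.5719, 0.2301, 0.088 ])]
neck all [0.6614 0.2475 0.0917] [0.0004, 0.0002, 0.0002] w1w2 [0.6633 0.2471 0.088 ] w1top [0.6613 0.2474 0.0917]
   at plane [array([0.6634, 0.2469, 0.088 ]), array([0.6632, 0.2472, 0.088 ]), array([0.6619, 0.2477, 0.088 ])]
brist all [0.7318 0.258  0.0869] [0.0014, 0.0015, 0.0025] w1w2 [0.7264 0.2597 0.0945] w1top [0.7312 0.2574 0.0886]
   at plane [array([0.7318, 0.2592, 0.088 ]), array([0.7303, 0.2595, 0.088 ]), array([0.7313, 0.2555, 0.088 ])]
```

The bar centre is about (0.488, 0.176). Its height triangulates to 0.050–0.063, which agrees with 60 mm, and its length to about 0.121. The brush neck top is at z ≈ 0.09, also consistent. Next I'll grasp the bar and pull.

```bash
python3 - <<'E'
from h import *
fingers.gripper_to(0.5,force=30)
y=93.2
robot.move_to((.488,.176,.15),[180,0,y])
print(robot.line_to((.488,.176,.059),velocity=.12,f_stop=8), robot.current_tool_pos())
fingers.gripper_to(0.0,force=30); print(robot.current_finger_gap(), robot.current_contact_force())
p=np.array(robot.current_tool_pos()); a=np.radians(3.2)
print(robot.line_to((p-.118*np.array([np.cos(a),np.sin(a),0])).tolist(),velocity=.08,f_stop=20))
q=np.array(robot.current_tool_pos());print(q,np.linalg.norm(q-p),robot.current_contact_force(),robot.current_finger_gap(),robot.current_time_s())
save(vision.grab_frame("top"),"top1")
E
```

```text
False [0.4891 0.1765 0.06  ]
0.10497027458964393 [-0.3524 -0.1697  4.1928]
False
[0.3707 0.1691 0.0598] 0.1179941719393621 [ 2.8289 -4.3895  5.3796] 0.10324448878714736 9.275
```

View pics/top1.png

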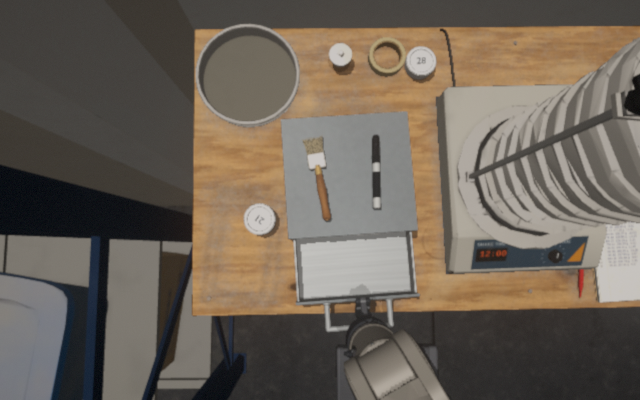

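The drawer is out about 118 mm with the brush and pen undisturbed. The top view shows the empty floor at around (355,268). I'll release the bar, look into the drawer with the wrist camera, then pick up the brush.

```bash
python3 - <<'E'
from h import *
fingers.gripper_to(0.45)
p=robot.current_tool_pos()
robot.line_to([p[0],p[1],.2],velocity=.2)
robot.move_to((.44,.175,.22),[180,0,93.2])
T=wristT(); np.save("T3.npy",T); save(vision.grab_frame("wrist"),"w3")
print([(np.round(r["rect"],1).tolist(),round(r["p"],2)) for r in recognise("scoop_mid","wrist")][:2])
robot.move_to((.646,.244,.18),[180,0,9.5])
save(vision.grab_frame("wrist"),"w4"); np.save("T4.npy",wristT())
print(robot.current_joint_positions(),robot.current_time_s())
E
```

```text
[]
[-27.8965  36.9858  10.4012  67.3056  -6.435   76.2449 -98.4861] 12.3333
```

View pics/w3.png

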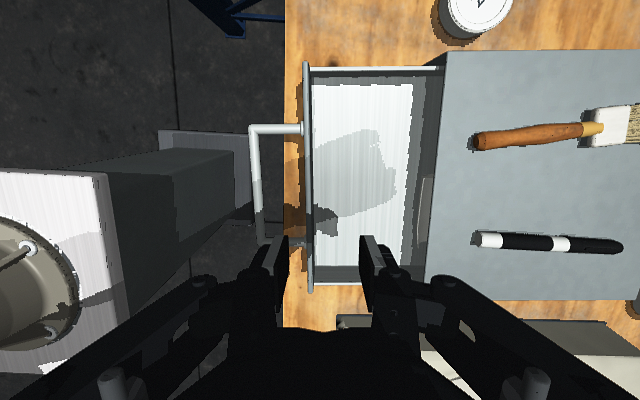

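View pics/w4.png

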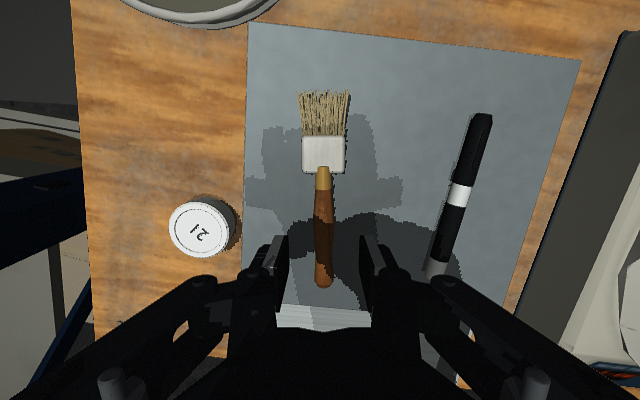

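In w4 the brush axis is vertical at column 323, centred between the jaws, and the pen at (440,260) is clear of the fingers. In w3 the floor is free and only the scoop's edge shows at (425,180–260). Now I'll grasp the brush.

```bash
python3 - <<'E'
from h import *
T=np.load("T3.npy"); a=np.radians(3.2); R=np.array([[np.cos(a),-np.sin(a)],[np.sin(a),np.cos(a)]]); c=np.array([.5225,.1779])
for xy,z in [((-.096,.112),.018),((-.096,-.112),.058),((-.096,.112),.058),((0,.112),.018),((0,0),.034),((-.152,.06),.06),((-.152,-.06),.06)]:
    print(xy,z,np.array(proj("wrist",np.append(c+R@np.array(xy),z),T)))
print(robot.line_to((.646,.244,.0945),velocity=.08,f_stop=6),robot.current_tool_pos())
fingers.gripper_to(0.0,force=30); print(robot.current_finger_gap(), robot.current_contact_force())
robot.line_to((.646,.244,.20),velocity=.12)
print(robot.current_finger_gap(), robot.current_contact_force(),robot.current_tool_pos())
save(vision.grab_frame("wrist"),"w5");save(vision.grab_frame("scene"),"s5");print(robot.current_time_s())
E
```

```text
(-0.096, 0.112) 0.018 [311.5618  78.9288]
(-0.096, -0.112) 0.058 [312.6373 283.5435]
(-0.096, 0.112) 0.058 [309.647   72.9434]
(0, 0.112) 0.018 [401.0634  78.6825]
(0, 0) 0.034 [397.5174 184.0209]
(-0.152, 0.06) 0.06 [253.3201 130.2399]
(-0.152, -0.06) 0.06 [260.9539 242.784 ]
False [0.6466 0.2442 0.0954]
0.1496337118426406 [-0.436  -0.2385  2.0435]
0.1520525626072226 [-0.551   0.7038 -1.8276] [0.6453 0.2438 0.1987]
15.025
```

View pics/w5.png

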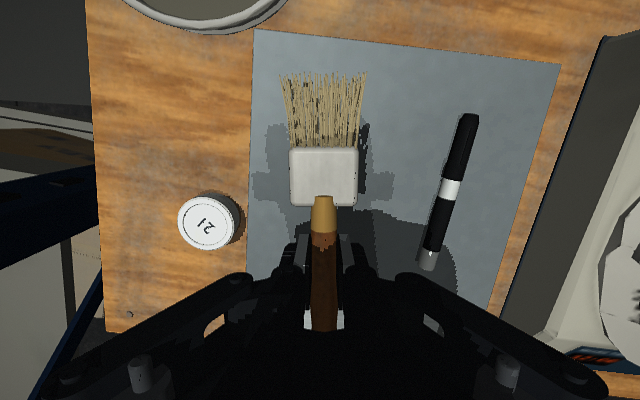

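View pics/s5.png

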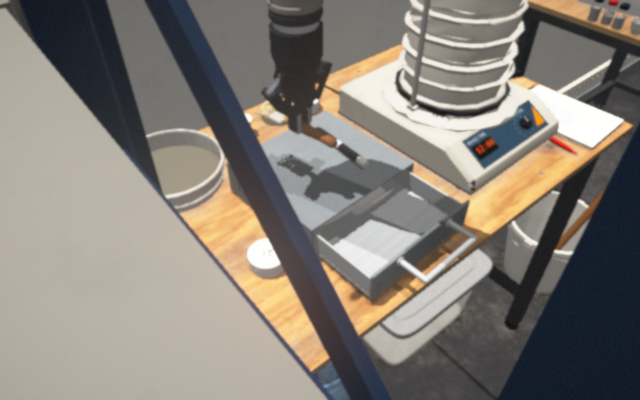

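```bash
python3 - <<'E'
from h import *
T=np.array(vision.calibration("wrist")["T_tool_cam"])
for P in [(.089,0,.008),(.089,0,.015),(.089,0,.0),(.085,0,.008),(.08,0,.008),(.019,0,.0),(.019,0,.008),(.01,0,0)]: print(P,np.array(proj("wrist",np.array(P),T)))
E
```

```text
(0.089, 0, 0.008) [322.3126  72.3183]
(0.089, 0, 0.015) [322.3774  74.7902]
(0.089, 0, 0.0) [322.2293  69.1414]
(0.085, 0, 0.008) [322.3302  82.1239]
(0.08, 0, 0.008) [322.3517  94.1431]
(0.019, 0, 0.0) [322.5253 228.1784]
(0.019, 0, 0.008) [322.5815 222.3465]
(0.01, 0, 0) [322.5574 245.4318]
```

The grasp is confirmed: gap 12.8 mm against 13 expected, the bristle tip projects to the predicted row 74, and the brush is level. The drawer-frame prediction also matches w3, with the bar end seen at (252,128) and predicted at (253,130). Now I'll place it crosswise.

```bash
python3 - <<'E'
from h import *
o=[180,0,93.2]
robot.move_to((.4729,.1691,.17),o)
save(vision.grab_frame("wrist"),"w6a")
print(robot.line_to((.4729,.1691,.055),velocity=.1,f_stop=8),robot.current_tool_pos())
print(robot.line_to((.4729,.1691,.036),velocity=.03,f_stop=3),robot.current_tool_pos(),robot.current_contact_force())
fingers.gripper_to(0.4); robot.pause(.3); print(robot.current_finger_gap())
p=robot.current_tool_pos(); robot.line_to([p[0],p[1],.2],velocity=.15)
robot.move_to((.42,.175,.25),o); robot.pause(.1)
np.save("T6.npy",wristT()); save(vision.grab_frame("wrist"),"w6"); save(vision.grab_frame("top"),"top6")
print([(np.round(r["rect"],1).tolist(),round(r["p"],2)) for r in recognise("brush_mid","wrist")][:2])
print(robot.current_time_s())
E
```

```text
False [0.4736 0.1694 0.0557]
True [0.4729 0.169  0.0382] [ 0.1577 -0.3681  2.8574]
0.40478093729259323
[([367.4, 173.5, 31.8, 128.4], 0.91), ([360.4, 172.6, 176.9, 208.5], 0.34)]
20.6917
```

View pics/w6.png

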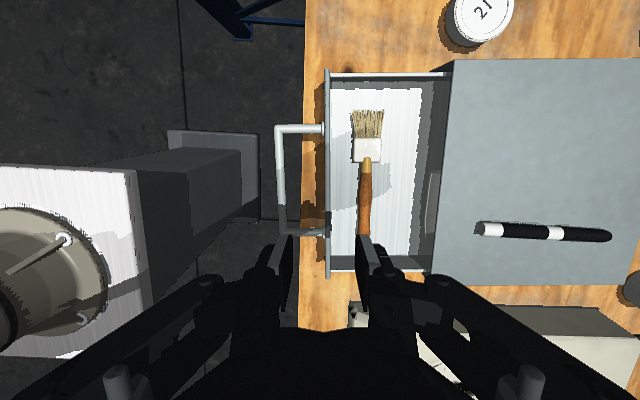

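View pics/top6.png

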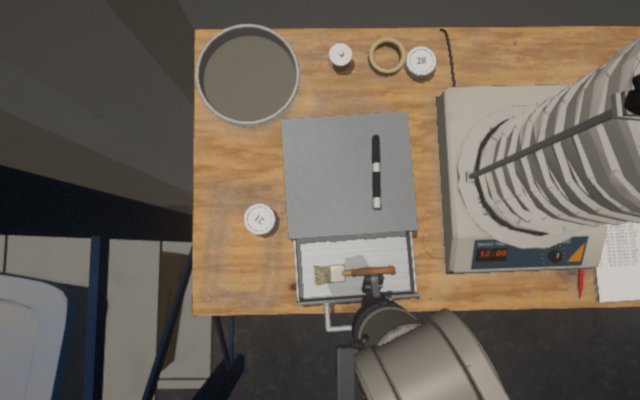

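The brush lies crosswise and flat, clear of the front wall and scoop: centre about (367,173) in w6 and (355,271) in the top view. The pen and tin haven't moved. Now I'll grip the bar again and push slowly until the end stop.

```bash
python3 - <<'E'
from h import *
o=[180,0,93.2]; a=np.radians(3.2); u=np.array([np.cos(a),np.sin(a),0])
fingers.gripper_to(0.5)
robot.move_to((.3707,.1691,.15),o)
print(robot.line_to((.3707,.1691,.059),velocity=.12,f_stop=8),robot.current_tool_pos())
fingers.gripper_to(0.0,force=30); print(robot.current_finger_gap(), robot.current_contact_force())
p=np.array(robot.current_tool_pos())
print(robot.line_to((p+.10*u).tolist(),velocity=.06,f_stop=20))
print(robot.line_to((p+.140*u).tolist(),velocity=.025,f_stop=20))
q=np.array(robot.current_tool_pos()); print(q,np.linalg.norm(q-p),robot.current_contact_force(),robot.current_time_s())
E
```

```text
False [0.3719 0.1696 0.0599]
0.10223312799416912 [-1.1841  0.123   6.3365]
False
True
[0.4905 0.1767 0.0597] 0.1196370084183545 [ 0.2925 -0.2277  4.8283] 25.5917
```

```bash
python3 - <<'E'
from h import *
a=np.radians(3.2); u=np.array([np.cos(a),np.sin(a),0])
p=np.array(robot.current_tool_pos())
print(robot.line_to((p+.012*u).tolist(),velocity=.02,f_stop=25))
q=np.array(robot.current_tool_pos()); print((q-p)@u*1000,robot.current_contact_force())
fingers.gripper_to(0.5); robot.pause(.2)
r=robot.current_tool_pos(); print(r,robot.current_contact_force())
robot.line_to([r[0],r[1],.22],velocity=.15)
robot.move_to((.45,.19,.30),[180,0,93.2]); robot.pause(.2)
np.save("T7.npy",wristT()); save(vision.grab_frame("wrist"),"w7"); save(vision.grab_frame("top"),"top7"); save(vision.grab_frame("scene"),"s7")
b=cv2.imread("pics/w7.png")[110:260,320:560]
cv2.imwrite("pics/w7z.png",cv2.resize(b,None,fx=3,fy=3,interpolation=cv2.INTER_CUBIC))
print(robot.current_time_s(),robot.current_contact_force())
E
```

```text
True
0.0009340781842703212 [-0.4021 -0.1478  5.0151]
[0.4885 0.1791 0.0594] [ 0.4525 -0.0069 -0.2751]
28.75 [-0.6126  0.8453  0.0314]
```

View pics/w7.png

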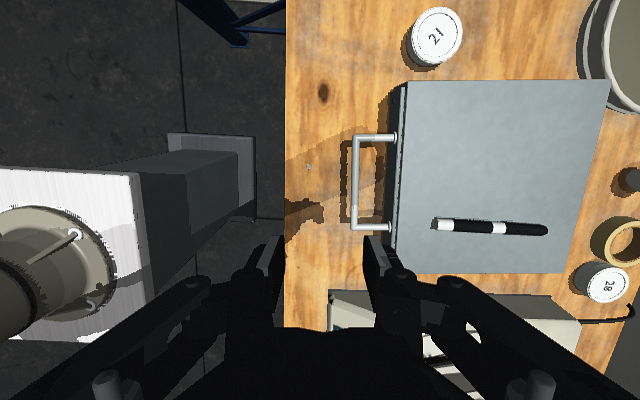

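View pics/s7.png

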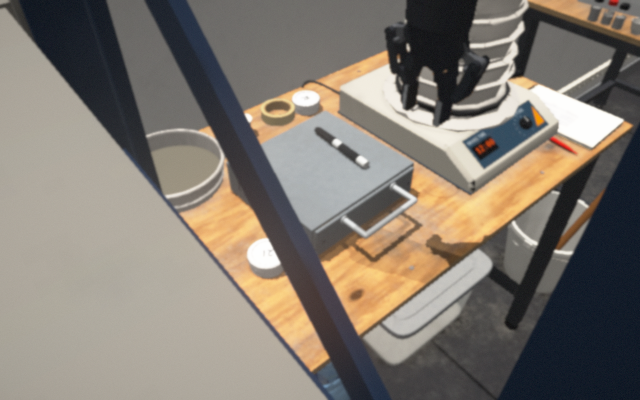

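View pics/top7.png

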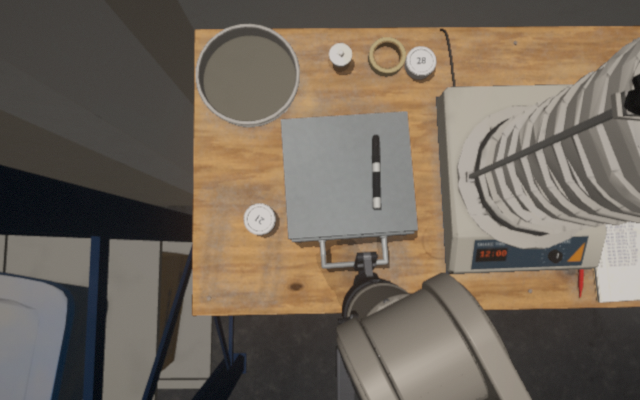

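```bash
python3 - <<'E'
import cv2
b=cv2.imread("pics/w7.png")[70:250,330:430]
cv2.imwrite("pics/w7z.png",cv2.resize(b,None,fx=4,fy=4 if 0 else 3.3,interpolation=cv2.INTER_CUBIC) if 0 else cv2.resize(b,None,fx=3.3,fy=3.3,interpolation=cv2.INTER_CUBIC))
a=cv2.imread("pics/top0.png")[225:280,280:425];c=cv2.imread("pics/top7.png")[225:280,280:425]
cv2.imwrite("pics/cmp.png",cv2.resize(cv2.vconcat([a,c]),None,fx=5,fy=5,interpolation=cv2.INTER_CUBIC))
E
```

```text
(no output)
```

View pics/cmp.png

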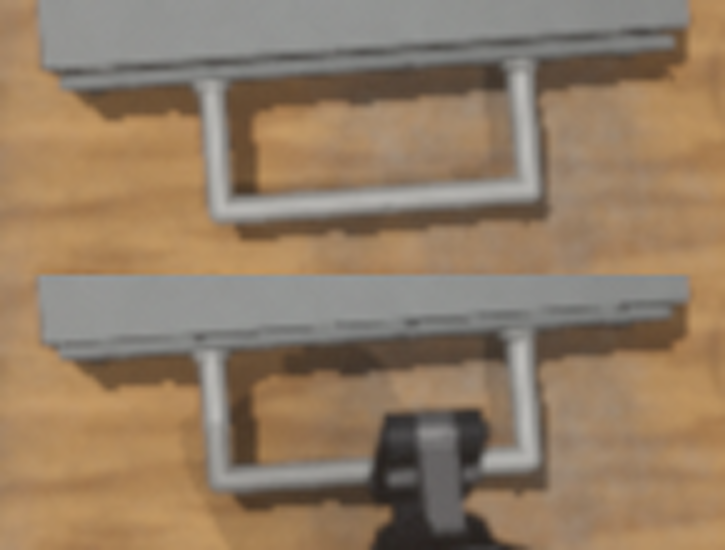

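View pics/w7z.png

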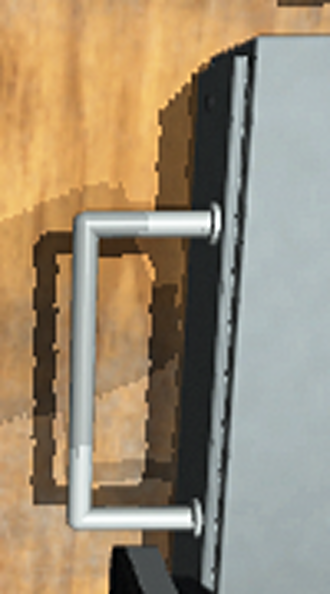

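The slit between the drawer front and the unit has closed: it was dark and about 2 mm wide at the start and is barely visible now. The bar moved about 1 px inward from its starting position. The push met the end stop with no give. The arm is clear of everything, so I'm handing the job in.

```bash
python3 - <<'E'
from h import *
print(robot.current_contact_force(),robot.current_time_s()); workorder.close_job()
E
```

```text
[-0.6126  0.8453  0.0314] 28.75
the job is handed in; nothing more can be done
```

The brush is put away in the drawer and the drawer is shut. I handed the job in at 28.75 s of the 64 s allowed; the system reports no verdict.

**What I did**
- **Opening:** I gripped the bar handle and pulled the drawer out about 118 mm.
- **Placing:** I picked the brush up near its balance point, laid it crosswise on the floor in front of the scoop and released it. Downward contact came at the height expected for the drawer floor.
- **Closing:** I gripped the bar again and pushed at 0.06 m/s, then 0.025 m/s, until it met the end stop.

**Last checks**
- **Drawer:** I pushed it in 119.6 mm, and a second push gave no further movement. The gap at the front, about 2 mm at the start, has practically closed.
- **Brush:** with the drawer still open, it lay flat and clear of the scoop and walls. I did not look inside after closing.
- **Scoop:** only its edge ever showed, and the recognition network did not find it. I am relying on the smooth close for it having stayed put.
- **Pen and tin:** both look unmoved in the pictures.
- **Arm:** it hung clear above the unit with about 1 N on the tool.

**Readings that disagreed**
- The bar's height came out between 50 and 63 mm across camera pairs, against 60 mm given.
- The force-stop tripped at the end of the push, but the force read just afterwards was nearly zero horizontally. So the pictures and the travel distance, not that force reading, are what show the drawer is shut.

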